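# Vent the vacuum chamber and take off its lid

### The job

The blue-tinted clear lid of the vacuum chamber is held down by vacuum. Turn its red vent tap fully open to let the air in, then lift the lid straight off and set it down, not dropped, flat and right way up in the middle of the cork pad, with the tap still open. Leave the bush standing in the chamber and do not disturb the other things on the bench.

Things in the scene. Friction and masses are not known exactly. Their poses are not given: they have to be found in the camera images.
- pot: Round pale steel vacuum chamber, fixed (it and the pad may change places). Origin: centre of its underside on the bench, z up. 126 mm across, flange 160 mm, bore 116 mm, rim at height 100 mm. On its +x side two 8 mm guide pins (14 mm above the rim, 89 mm from the axis, at y = -18 and +18 mm) stand either side of the lid's ear and keep the lid from turning.
- lid: Loose lid of blue-tinted clear plastic, about 0.45 kg. Origin: centre of its plug's underside, z up. Plug 20 mm deep, 110 mm across; plate above it 160 mm across, z = 20 to 32 mm; an ear 24 mm wide reaches to x = +98 mm between the guide pins. Seated: origin 80 mm above the chamber's, axes parallel. Held by the vacuum till the tap is open; then it comes off freely, straight up 35 mm before moving sideways.
- lid_handle (a point): Centre of the lid's black bar handle, over the middle of the lid, 57 mm above the lid's origin (25 mm above the plate). The bar is 58 mm long along the lid's x, 22 mm wide along y, 24 mm high, on two short posts. Take it from above across its width.
- vent_tap (a joint): Turn of the vent tap, rad: shut near 0 (starts between 0 and 0.25), fully open at 1.57 against its stop; the lid is free from about 1.1. It turns anticlockwise seen from above, stays where it is left and needs about 0.1 N m (2 to 3 N at the lever).
- lever_pivot (a point): On the tap's axis at the mid height of its lever, 52 mm from the lid's centre along the lid's -x, 56 mm above the lid's origin (24 mm above the plate).
- lever_end (a point): Outer end of the red lever at mid height, 60 mm from the pivot. The lever is 10 mm wide and 10 mm high, its underside 19 mm above the plate. Shut it points along the lid's +y; open, along the lid's -x, over the brass hose nozzle and away from the lid's centre. Push the side that faces the lid's handle with closed fingertips.
- pad: Square cork pad, 180 x 180 x 12 mm, fixed on the bench. Origin at the centre of its underside. A lid lying on it has its origin 12 mm above the bench.
- bush: Steel and rubber bush, 32 mm across, 42 mm high, standing loose on the chamber's floor under the lid. Leave it there.
- ball_joint: Bystander: steel ball joint, 47 mm across, 99 mm high, standing loose. Origin at its underside.
- steel_bush: Bystander: bright steel tube, 42 mm across, 66 mm high, standing loose. Origin at its underside.
- tape: Bystander: roll of grey tape, 85 mm across, 25 mm high, loose. Origin at its underside.
- driver: Bystander: blue screwdriver, 165 mm long, lying loose. Origin at its underside.

How it is judged:
On the way, in this order (a step that is already met when the one before it is completed fails the run):
1. the vent tap is turned fully open (1.4 rad or more) while the lid still sits on the chamber (value of joint vent_tap above 1.4 rad and z of lid in the frame of pot below 0.084 m and horizontal distance between lid and pot below 0.01 m), for 0.2 s.
2. the lid is lifted clear, 25 mm or more above its seat, with the tap open (z of lid in the frame of pot above 0.105 m and value of joint vent_tap above 1.2 rad), for 0.1 s.
At the end, for the whole second after the job is handed in: The lid lies at rest, flat (within 0.06 rad) and right way up on the cork pad, its centre within 35 mm of the pad's centre, the tap still open (over 1.2 rad); the bush stands upright in the chamber (horizontal distance between lid and pad below 0.035 m and z of lid in the frame of pad between 0.008 and 0.016 m and angle between lid's own z axis and vertical below 0.06 rad and linear speed of lid below 0.02 m/s and value of joint vent_tap above 1.2 rad and horizontal distance between bush and pot below 0.045 m and angle between bush's own z axis and vertical below 0.15 rad); the robot touches nothing.
It fails at once if the lid is dropped or slammed on the pad (it comes down at more than 0.5 m/s, as from a fall of over 13 mm) (z of lid in the frame of pad below 0.03 m and horizontal distance between lid and pad below 0.12 m and linear speed of lid above 0.5 m/s).
It fails at once if the lid is tipped by more than 0.5 rad (angle between lid's own z axis and vertical above 0.5 rad).
It fails at once if a bystander is moved by more than 30 mm (distance of any of ball_joint, steel_bush, tape, driver from where it was at the start of the episode above 0.03 m).
It also fails if it takes over 64 s, if anything falls off the work surface, if the arm or the gripper's body presses on something with over 40 N, if the wrist force passes 120 N, or if a joint passes its speed limit or range.

### The arm

A 7-joint arm with a two-finger parallel gripper is mounted at the origin on a cart in front of the work surface, level with it; the furniture and walls round the work are solid. World frame = base frame: x ahead of the robot, y to its left, z up, the work surface at z = 0. Lengths are in m, angles in rad, forces in N, time in s.
With the tool pointing down it reaches from about 0.425 to 0.875 m from the base axis. Payload 8.4 kg.
Tool frame: the origin (TCP) lies midway between the tips of the shut fingers; the grasp point (between the pads) lies 19 mm behind it; z points along the fingers, y is the line along which they close (so a half turn about z gives the same grasp; the last joint's range is limited). The gripper opens to 85 mm and grips with 20 to 120 N. Pads are 22 mm wide; open, the fingers measure 114 mm over their backs; the gripper's body (76 mm by 85 mm) begins 54 mm behind the grasp point. The pads swing forward as they close: fully open they stand 13 mm farther back than shut.
Start: joints at [1.249, 0.333, 0.04, 1.465, -0.013, 1.343, -0.059], TCP at [0.144, -0.634, 0.2] pointing down, gripper open.
Joint ranges: [-2.58, 2.58], [-0.38, 2.09], [-1.3, 1.39], [0.25, 2.4], [-1.5, 4.64], [0.08, 2.09], [-2.65, 2.65]. Speed limits (rad/s): [2.22, 2.22, 2.79, 2.79, 3.14, 3.14, 3.14].

### API

Orientations are given as a unit quaternion [w, x, y, z].
In Python, from bench import arm gives the robot as it stands.
- The arm moves only by the tool send_rows, never from a script. Its argument "moves" is a list of rows, each a list of 6 numbers: the shift along the tool's x, y, z in units of 0.025 m (1.0 is 0.025 m), then the turn, a rotation vector about the tool's x, y, z in units of 0.15 rad (1.0 is 0.15 rad). A call has 1 to 10 rows; each row shifts and turns the commanded pose from where the row before left it, along the tool's axes as they then stand; what a row does not reach is not made up. A row lasts 1/8 s, in which the tool goes at most 62.5 mm and 10.7 degrees, less where a joint would pass 70% of its speed; a pose out of reach is approached as far as the arm can. A call with a number of a shift or a turn outside -1 to 1 is refused whole. A call with a gripper value outside its range is refused whole. "grip" is the closure, from 0 (fully open) to 1 (shut), set as the call begins (left out, the last holds). The fingers move at their own pace and stop on an object; "squeeze" is the grip in N (left out, the last holds). Time passes only in rows, so rows that do not move let the fingers close. It gives the time, the measured TCP pose, the force, the opening and the grip force at its end, in the units of the state.
- arm.get_state(): the state, without advancing time (a new reading comes with each control period).
- arm.capture(name): name is "scene" or "top"; returns the picture (480x640x3 uint8, red, green, blue); there is no depth.
- arm.get_calibration(name): a dict with "fov_y" (degrees; the focal length in pixels is half the picture's height over the tangent of half this angle, whatever the lens; pixels are square), "cx", "cy" (the principal point, pixels), "R" (3x3) and "t" (3): a world point X has camera coordinates R X + t. Camera axes: x right, y down, z forward; pixel columns grow to the right and rows downward; lengths in m; the calibration is good to about 2 mm. A picture is of the moment at which its call begins. get_calibration takes no time and is no camera call.
- arm.close_job(): hands the job in; it is judged then, once.
The state is a dict: "clock": time; "joint_pos": joint angles; "dq": joint speeds; "tau": joint torques, N m; "tcp_pos": TCP position; "ee_rot": TCP orientation; "contact_force": force on the tool from outside, world axes, zero at the start; "wrist_torque": the same for the moment, N m; "grip_width": opening from 0.0 (shut) to 1.0 (fully open); "grip_force": force on a finger pad.
Only numpy, scipy, OpenCV 4.12 (cv2) and the standard library are available. Lean on these libraries where they do the work, as an engineer would, in place of code of your own. Each camera call takes 0.05 s, during which the arm holds its last target. There are 200 camera calls.

## Working session

There is one attempt and no reset: what is moved stays moved. The work goes in short steps, Python scripts to look and compute and a tool call to move; the robot and the scene stay as the last step left them, time stands still between calls to the robot, and variables do not carry over. Pictures are saved under pics/ and viewed, at most 12 in all, crops included, and the job is handed in when it is done.

Besides the shell and the picture viewer there is one more tool, called after "Call:" as name(argument=value, ...) on one line, values as JSON. send_rows: Moves the arm, as the interface text tells. Its arguments: {"type":"object","properties":{"moves":{"type":"array","items":{"type":"array","items":{"type":"number"}}},"grip":{"type":"number"},"squeeze":{"type":"number"}},"required":["moves"]}

```bash
mkdir -p pics; ls; python3 - <<'E'
from bench import arm
import cv2
for n in("scene","top"):
    cv2.imwrite(f"pics/{n}0.png",arm.capture(n)[:,:,::-1]); c=arm.get_calibration(n); print(n,c)
print(arm.get_state())
E
```

```text
pics
scene {'fov_y': 55.4696860608206, 'cx': 312.66187283867805, 'cy': 235.63912726117346, 'R': array([[-0.45934437, -0.88804158, -0.01961924],
       [-0.58487806,  0.31900715, -0.74575606],
       [ 0.66852106, -0.33108398, -0.66593017]]), 't': array([0.34081741, 0.36083404, 0.77941755])}
top {'fov_y': 51.072612007084, 'cx': 314.84953933521746, 'cy': 244.44450748833214, 'R': array([[ 0.02580214, -0.99964893, -0.00602276],
       [-0.99148997, -0.02482159, -0.12779483],
       [ 0.12760047,  0.00926889, -0.99178234]]), 't': array([0.10311992, 0.56820747, 1.4358032 ])}
{'clock': 0.1, 'joint_pos': array([ 1.24878668,  0.33389093,  0.0398619 ,  1.46619691, -0.013362  ,
        1.34330652, -0.05850131]), 'dq': array([-0.0001232 , -0.00216194,  0.0012646 , -0.00303265, -0.00011174,
        0.0001961 , -0.00126175]), 'tau': array([ 4.73289227e-03, -6.60006952e+01,  1.37056902e+00, -4.06477797e+01,
        1.71099650e-02,  8.90117168e-03,  2.61898970e-05]), 'tcp_pos': array([ 0.14349136, -0.63348158,  0.19917045]), 'ee_rot': array([-7.52853678e-04,  9.93800478e-01,  1.11175621e-01, -1.53227346e-04]), 'contact_force': array([0.48908334, 0.10332275, 0.04675104]), 'wrist_torque': array([ 0.01764731, -0.00336246, -0.01566309]), 'grip_force': 0.0, 'grip_width': 0.9970787244224091}
```

View pics/top0.png

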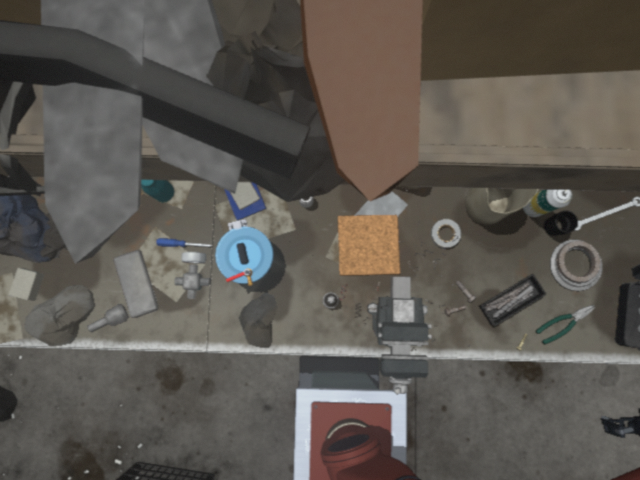

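View pics/scene0.png

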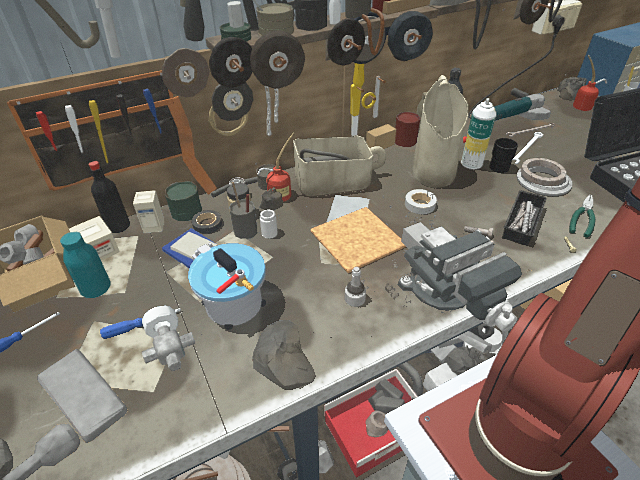

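The top view shows the lid at about (244,255), with its handle near (243,255) and the red lever near (237,277). The pad is at (369,245), the ball joint at (331,300), the steel bush at (309,203), the tape at (446,233) and the driver at (182,242). I'll zoom in to measure.

```bash
python3 - <<'E'
import cv2,numpy as np
a=cv2.imread("pics/top0.png");b=cv2.imread("pics/scene0.png")
c=cv2.resize(a[205:305,205:305],(400,400),interpolation=cv2.INTER_CUBIC)
d=cv2.resize(b[230:330,180:280],(400,400),interpolation=cv2.INTER_CUBIC)
cv2.imwrite("pics/c1.png",np.hstack([c,d]))
E
cat > h.py <<'E'
import numpy as np
from bench import arm
def ray(cam,u,v,z):
    c=arm.get_calibration(cam);f=240/np.tan(np.radians(c["fov_y"])/2)
    d=c["R"].T@np.array([(u-c["cx"])/f,(v-c["cy"])/f,1]);o=-c["R"].T@c["t"]
    return o+d*(z-o[2])/d[2]
def proj(cam,X):
    c=arm.get_calibration(cam);f=240/np.tan(np.radians(c["fov_y"])/2)
    p=c["R"]@np.array(X)+c["t"];return p[:2]/p[2]*f+[c["cx"],c["cy"]]
E
```

```text
(no output)
```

View pics/c1.png

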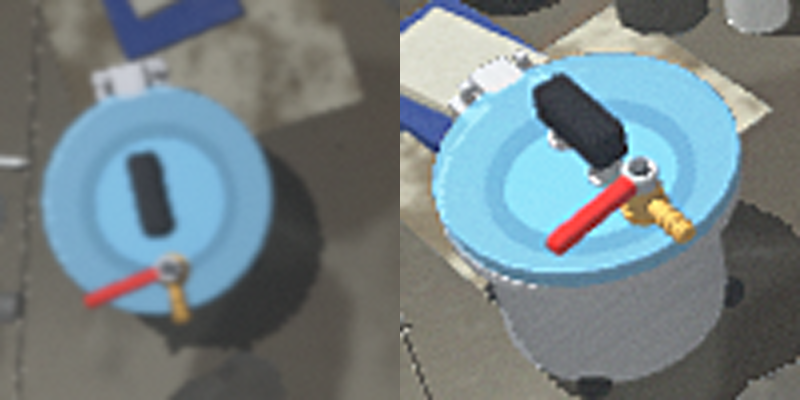

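The crop shows, in its left (top view) half: handle from (146,153) to (160,237), pivot (172,268), lever end (88,301), hinge pins near the top left. The right half (scene view) shows pivot (640,168), lever end (556,246).

```bash
python3 - <<'E'
import cv2,numpy as np
from h import *
from scipy.optimize import least_squares
np.set_printoptions(precision=4,suppress=True)
a=cv2.imread("pics/top0.png");hsv=cv2.cvtColor(a,cv2.COLOR_BGR2HSV)
# pad
m=cv2.inRange(hsv,(8,90,110),(25,255,255));m[:200]=0;m[290:]=0;m[:,:325]=0;m[:,415:]=0
cn=max(cv2.findContours(m,0,2)[0],key=cv2.contourArea);r=cv2.minAreaRect(cn);box=cv2.boxPoints(r)
P=np.array([ray("top",*p,0.012) for p in box]);print("pad",P,P.mean(0),[np.linalg.norm(P[i]-P[i-1]) for i in range(4)])
# lid plate
m=cv2.inRange(hsv,(90,70,120),(115,255,255));m[:224]=0;m[290:]=0;m[:,:205]=0;m[:,280:]=0
m=cv2.morphologyEx(m,cv2.MORPH_CLOSE,np.ones((15,15)))
cn=max(cv2.findContours(m,0,2)[0],key=cv2.contourArea);e=cv2.fitEllipse(cv2.convexHull(cn));print("ell",e,ray("top",*e[0],0.112))
q=lambda x,y,ox,oy:((x+.5)/4-.5+ox,(y+.5)/4-.5+oy)
T=lambda x,y:q(x,y,205,205);S=lambda x,y:q(x-400,y,180,230)
obs=[("top",T(151,195),(0,0,.069)),("top",T(172,268),(-.052,0,.062)),("scene",S(640,168),(-.052,0,.064)),
 ("top",T(143,153),(.029,0,.069)),("top",T(160,236),(-.029,0,.069))]
def lw(p,l):
    c,s=np.cos(p[2]),np.sin(p[2]);return np.array([p[0]+c*l[0]-s*l[1],p[1]+s*l[0]+c*l[1],.08+l[2]])
f=lambda p:np.concatenate([proj(k,lw(p,l))-uv for k,uv,l in obs])
s=least_squares(f,[.6,.2,0]);p=s.x;print("lid",p,s.fun.reshape(-1,2))
E_=ray("top",*T(88,301),.138);pv=lw(p,(-.052,0,.056));d=E_-pv
print("lever end",E_,ray("scene",*S(556,246),.138),"pivot",pv,np.linalg.norm(d),"tap",np.arctan2(d[1],d[0])-p[2]-np.pi/2)
for n,uv,z in(("ball",(331,300),.08),("steelb",(309,203),.066),("tape",(446,233),.025),("driver",(182,242),.015)):print(n,ray("top",*uv,z))
E
```

```text
pad [[ 0.6595  0.0506  0.012 ]
 [ 0.664  -0.1354  0.012 ]
 [ 0.4868 -0.1361  0.012 ]
 [ 0.4822  0.047   0.012 ]] [ 0.5731 -0.0435  0.012 ] [np.float64(0.17729523138051645), np.float64(0.18599122485327588), np.float64(0.1771987175274353), np.float64(0.18320121404053893)]
ell ((243.82337951660156, 254.71688842773438), (56.2577018737793, 57.44899368286133), 76.4444808959961) [0.5221 0.3132 0.112 ]
lid [0.5228 0.3114 0.27  ] [[ 0.1156 -0.3767]
 [-0.4456  0.2095]
 [ 0.4334  0.4423]
 [-0.2786 -0.1969]
 [ 0.2727 -0.2511]]
lever end [0.4498 0.3528 0.138 ] [0.4506 0.3502 0.138 ] pivot [0.4727 0.2975 0.136 ] 0.05988106059078531 tap 0.12267606004573706
ball [0.404  0.0678 0.08  ]
steelb [0.6825 0.1374 0.066 ]
tape [ 0.6108 -0.2694  0.025 ]
driver [0.5656 0.5139 0.015 ]
```

Lid is at (0.5225, 0.312) with yaw about 0.27 and tap about 0.12. The pad is at (0.573, -0.043). Lever length (60 mm), pad size and reach all agree with the given sizes. Next I move up and over by way of (0.5, -0.25, 0.35), closing the gripper on the way.

Call:
send_rows(moves=[[0,0,-1,0,0,-0.31],[0.5,-0.3,-1,0,0,0],[1,-0.6,-1,0,0,0],[1,-0.6,-1,0,0,0],[1,-0.6,-1,0,0,0],[1,-0.6,-1,0,0,0],[1,-0.6,0,0,0,0],[1,-0.6,0,0,0,0],[1,-0.6,0,0,0,0],[1,-0.6,0,0,0,0]], grip=1)

```text
clock: 1.35
tcp_pos: [0.315, -0.4536, 0.3496]
ee_rot: [-0.0, 0.991, 0.134, -0.0]
contact_force: [0.2, 0.7, 0.5]
grip_width: -0.002
grip_force: 0.0
```

Call:
send_rows(moves=[[1,-0.6,0,0,0,0],[1,-0.6,0,0,0,0],[1,-0.6,0,0,0,0],[1,-0.6,0,0,0,0],[1,-0.6,0,0,0,0],[1,-0.6,0,0,0,0],[1,-0.6,0,0,0,0],[1,-0.6,0,0,0,0],[1,-0.6,0,0,0,0],[0.3,-0.5,0,0,0,0]])

```text
clock: 2.6
tcp_pos: [0.5001, -0.2489, 0.3493]
ee_rot: [-0.001, 0.991, 0.135, -0.0]
contact_force: [-0.3, -0.5, 0.4]
grip_width: 0.002
grip_force: 0.0
```

Call:
send_rows(moves=[[0.25,-1,0,0,0,0],[0.25,-1,0,0,0,0],[0.25,-1,0,0,0,0],[0.25,-1,0,0,0,0],[0.25,-1,0,0,0,0],[0.25,-1,0,0,0,0],[0.25,-1,0,0,0,0],[0.25,-1,0,0,0,0],[0.25,-1,0,0,0,0],[0.25,-1,0,0,0,0]])

```text
clock: 3.85
tcp_pos: [0.4925, 0.0073, 0.35]
ee_rot: [0.0, 0.991, 0.134, -0.0]
contact_force: [0.1, -0.4, -0.5]
grip_width: -0.001
grip_force: 0.0
```

Call:
send_rows(moves=[[0.25,-1,0,0,0,0],[0.25,-1,0,0,0,0],[0.25,-1,0,0,0,0],[0.25,-1,0,0,0,0],[0.25,-1,0,0,0,0],[0.25,-1,0,0,0,0],[0.25,-1,0,0,0,0],[0.25,-1,0,0,0,0],[0.25,-1,0,0,0,0],[0.25,-1,0,0,0,0]])

```text
clock: 5.1
tcp_pos: [0.4868, 0.2646, 0.3499]
ee_rot: [0.0, 0.991, 0.134, -0.0]
contact_force: [0.7, -0.7, 0.3]
grip_width: 0.002
grip_force: 0.0
```

Call:
send_rows(moves=[[0.25,-1,1,0,0,0],[0.25,-1,1,0,0,0],[0.25,-1,1,0,0,0],[0,-0.3,1,0,0,0],[0,0,1,0,0,0],[0,0,1,0,0,0],[0,0,0,0,0,0]])

```text
clock: 5.98
tcp_pos: [0.4824, 0.3475, 0.1983]
ee_rot: [0.001, 0.991, 0.134, -0.001]
contact_force: [-0.5, -0.3, 1.0]
grip_width: -0.001
grip_force: 0.0
```

```bash
cat > rel.py <<'E'
from h import *
from scipy.spatial.transform import Rotation as Ro
def rel(p=(0.5225,0.312,0.27)):
    s=arm.get_state();d=s["tcp_pos"]-np.array([p[0],p[1],0]);c,n=np.cos(p[2]),np.sin(p[2])
    R=Ro.from_quat(s["ee_rot"],scalar_first=True).as_matrix()
    print("lidframe mm",np.round([1e3*(c*d[0]+n*d[1]),1e3*(-n*d[0]+c*d[1]),1e3*d[2]],1),"toolyaw",round(np.arctan2(R[1,0],R[0,0]),3),"tilt",R[:2,2].round(4),"F",s["contact_force"].round(1),"t",s["clock"])
E
python3 -c "from rel import *;rel()"
```

```text
lidframe mm [-29.2  45.  198.3] toolyaw 0.269 tilt [-0.0026 -0.0027] F [-0.5 -0.3  1. ] t 5.975
```

Call:
send_rows(moves=[[0,-0.1,0.7,0,0,0],[0,0,0.7,0,0,0],[0,0,0.7,0,0,0],[0,0,0.7,0,0,0],[0,0,0,0,0,0],[0,0,0,0,0,0]])

```text
clock: 6.72
tcp_pos: [0.4825, 0.352, 0.1304]
ee_rot: [-0.0, 0.991, 0.134, 0.0]
contact_force: [0.2, -0.4, 1.0]
grip_width: -0.001
grip_force: 0.0
```

```bash
python3 -c "
from rel import *;rel();import cv2
a=arm.capture('scene')[200:350,150:350,::-1];b=arm.capture('top')[205:305,180:313,::-1]
cv2.imwrite('pics/d1.png',np.hstack([cv2.resize(a,(400,300)),cv2.resize(b,(400,300))]))"
```

```text
lidframe mm [-27.9  49.2 130.4] toolyaw 0.269 tilt [0.0002 0.0005] F [ 0.2 -0.4  1. ] t 6.725
```

View pics/d1.png

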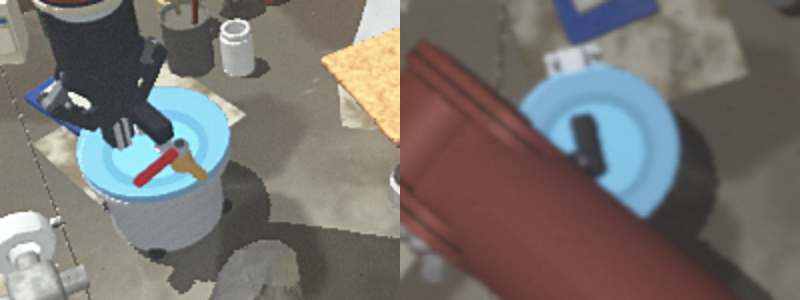

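The picture shows the closed fingertips beside the handle, on the handle side of the red lever and clear of it. I'll push the lever round.

Call:
send_rows(moves=[[-0.23,0.11,0.1,0,0,0],[-0.23,0.11,0,0,0,0],[-0.2,-0.06,0,0,0,0],[-0.2,-0.06,0,0,0,0],[-0.33,0.02,0,0,0,0],[-0.33,0.02,0,0,0,0],[0,0,0,0,0,0]])

```text
clock: 7.7
tcp_pos: [0.4461, 0.3381, 0.1277]
ee_rot: [0.0, 0.991, 0.134, 0.0]
contact_force: [1.2, -0.7, -0.0]
grip_width: 0.001
grip_force: 0.0
```

Call:
send_rows(moves=[[-0.34,0.19,0,0,0,0],[-0.34,0.19,0,0,0,0],[-0.17,0.21,0,0,0,0],[-0.17,0.21,0,0,0,0],[0,0,0,0,0,0],[0,0,0,0,0,0]])

```text
clock: 8.45
tcp_pos: [0.4276, 0.3122, 0.1276]
ee_rot: [-0.0, 0.991, 0.134, 0.0]
contact_force: [0.9, 0.3, -0.9]
grip_width: 0.001
grip_force: 0.0
```

```bash
python3 -c "
from rel import *;rel();import cv2
a=arm.capture('scene')[200:350,150:350,::-1]
cv2.imwrite('pics/d2.png',cv2.resize(a,(600,450)))"
```

```text
lidframe mm [-91.4  25.6 127.6] toolyaw 0.269 tilt [0.0002 0.0002] F [ 0.9  0.3 -0.9] t 8.45
```

View pics/d2.png

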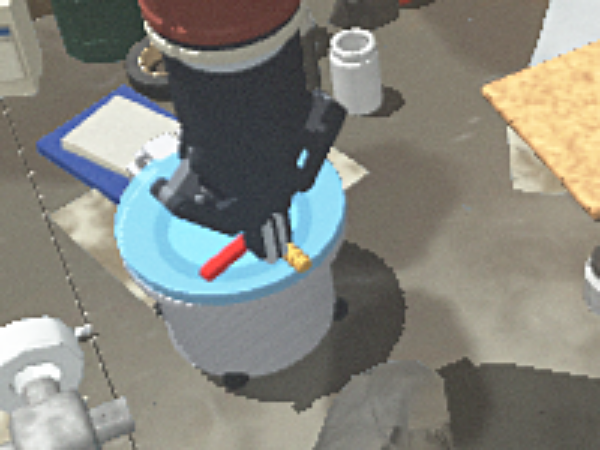

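```bash
python3 -c "
from h import *
for n,X in (('tcp',(.4276,.3122,.1276)),('pivot',(.4727,.2975,.136)),('end',(.45,.352,.136)),('open end',(.415,.2815,.136)),('lidc',(.5225,.312,.112)),('tcp before',(.4825,.352,.1304))):
  p=proj('scene',X);print(n,p,(p-[150,200])*3,(p-[150,200])*2)
"
```

```text
tcp [242.21146636 295.58950467] [276.63439907 286.76851401] [184.42293272 191.17900934]
pivot [240.55670603 274.84250462] [271.6701181  224.52751385] [181.11341207 149.68500923]
end [217.9630305  292.36368715] [203.88909151 277.09106145] [135.92606101 184.7273743 ]
open end [259.09357644 291.31168466] [327.28072932 273.93505398] [218.18715288 182.62336932]
lidc [226.99231262 269.83891249] [230.97693787 209.51673748] [153.98462525 139.67782498]
tcp before [213.11826919 283.22245582] [189.35480758 249.66736745] [126.23653839 166.44491163]
```

The picture shows the lever unmoved, still from (205,275) to (245,240), and no push force was felt. The fingertips appear about 18 mm higher than the reported TCP, so they passed over it. I'll go back and feel for the plate to get the true tip height.

Call:
send_rows(moves=[[0,0,-1,0,0,0],[0.8,-0.35,0,0,0,0],[0.9,-0.3,0,0,0,0],[0.8,-0.3,0,0,0,0],[0,0,0.5,0,0,0],[0,0,0.5,0,0,0],[0,0,0,0,0,0]])

```text
clock: 9.38
tcp_pos: [0.4801, 0.3506, 0.126]
ee_rot: [0.001, 0.991, 0.134, -0.001]
contact_force: [0.4, 1.1, 0.3]
grip_width: -0.005
grip_force: 0.0
```

Call:
send_rows(moves=[[0,0,0.1,0,0,0],[0,0,0.1,0,0,0],[0,0,0,0,0,0]])

```text
clock: 9.75
tcp_pos: [0.4813, 0.3516, 0.1226]
ee_rot: [0.0, 0.991, 0.134, 0.0]
contact_force: [-0.3, -0.0, 0.3]
grip_width: -0.002
grip_force: 0.0
```

Call:
send_rows(moves=[[0,0,0.1,0,0,0],[0,0,0.1,0,0,0],[0,0,0,0,0,0]])

```text
clock: 10.12
tcp_pos: [0.4812, 0.3516, 0.1173]
ee_rot: [0.0, 0.991, 0.134, -0.0]
contact_force: [-0.3, 0.1, 0.4]
grip_width: -0.003
grip_force: 0.0
```

```bash
python3 -c "from rel import *;rel()"
```

```text
lidframe mm [-29.3  49.2 117.3] toolyaw 0.269 tilt [-0.0004 -0.0002] F [-0.3  0.1  0.4] t 10.125
```

Call:
send_rows(moves=[[0,0,0.1,0,0,0],[0,0,0.1,0,0,0],[0,0,0,0,0,0]])

```text
clock: 10.5
tcp_pos: [0.4812, 0.3516, 0.1123]
ee_rot: [0.0, 0.991, 0.134, -0.0]
contact_force: [-0.8, -0.5, 0.8]
grip_width: -0.0
grip_force: 0.0
```

```bash
python3 -c "
from rel import *;rel();import cv2
a=arm.capture('scene')[220:320,180:300,::-1]
cv2.imwrite('pics/d3.png',cv2.resize(a,(720,600),interpolation=cv2.INTER_CUBIC))"
```

```text
lidframe mm [-29.2  49.2 112.3] toolyaw 0.269 tilt [-0.0004 -0.0002] F [-0.8 -0.5  0.8] t 10.5
```

View pics/d3.png

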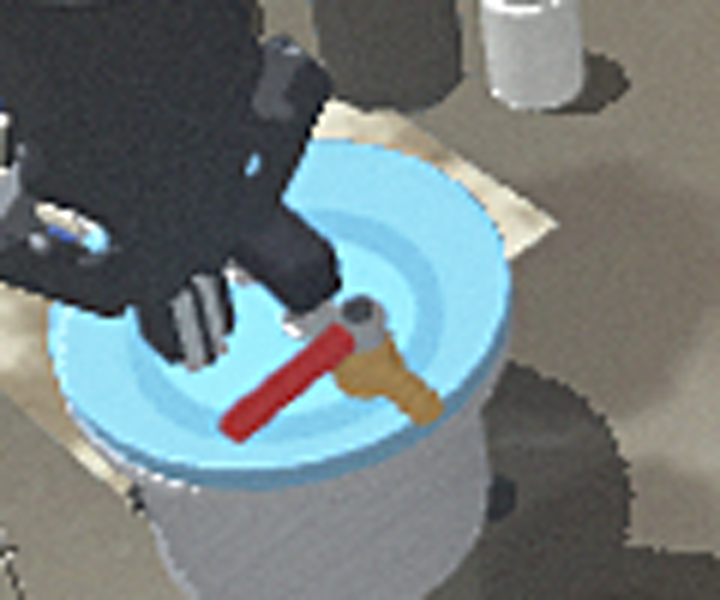

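The tips are at crop position (205,365), still above the plate, and no contact is felt. So the true tip height sits well above the reported one.

```bash
python3 -c "
from h import *
u=(180+207/6,220+366/6);print(u)
for z in (.112,.12,.125,.13,.135,.14):print(z,proj('scene',(.4812,.3516,z)),ray('scene',*u,z))"
```

```text
(214.5, 281.0)
0.112 [215.03657726 289.81974512] [0.5046366  0.34500499 0.112     ]
0.12 [214.38257303 287.12894547] [0.49692623 0.34618362 0.12      ]
0.125 [213.96989496 285.43104514] [0.49210726 0.34692027 0.125     ]
0.13 [213.55415704 283.72055551] [0.48728828 0.34765691 0.13      ]
0.135 [213.1353251  281.99733603] [0.4824693  0.34839356 0.135     ]
0.14 [212.71336448 280.26124408] [0.47765033 0.3491302  0.14      ]
```

Call:
send_rows(moves=[[0,0,0.1,0,0,0],[0,0,0.1,0,0,0],[0,0,0,0,0,0]])

```text
clock: 10.92
tcp_pos: [0.4812, 0.3516, 0.1073]
ee_rot: [0.0, 0.991, 0.134, -0.0]
contact_force: [0.5, 0.1, 0.5]
grip_width: 0.001
grip_force: 0.0
```

Call:
send_rows(moves=[[0,0,0.1,0,0,0],[0,0,0.1,0,0,0],[0,0,0,0,0,0]])

```text
clock: 11.3
tcp_pos: [0.4812, 0.3516, 0.1023]
ee_rot: [0.0, 0.991, 0.134, -0.0]
contact_force: [0.4, -0.9, -0.5]
grip_width: 0.0
grip_force: 0.0
```

Call:
send_rows(moves=[[0,0,0.1,0,0,0],[0,0,0.1,0,0,0],[0,0,0,0,0,0]])

```text
clock: 11.68
tcp_pos: [0.4812, 0.3516, 0.0973]
ee_rot: [0.0, 0.991, 0.134, -0.0]
contact_force: [0.3, 0.5, 0.2]
grip_width: 0.002
grip_force: 0.0
```

Call:
send_rows(moves=[[0,0,0.1,0,0,0],[0,0,0,0,0,0]])

```text
clock: 11.92
tcp_pos: [0.4812, 0.3516, 0.0948]
ee_rot: [0.0, 0.991, 0.134, -0.0]
contact_force: [0.7, -0.3, -0.2]
grip_width: 0.0
grip_force: 0.0
```

Call:
send_rows(moves=[[0,0,0.1,0,0,0],[0,0,0,0,0,0]])

```text
clock: 12.18
tcp_pos: [0.4812, 0.3516, 0.0923]
ee_rot: [0.0, 0.991, 0.134, -0.0]
contact_force: [-0.5, 0.3, -1.3]
grip_width: 0.001
grip_force: 0.0
```

```bash
python3 -c "
from rel import *;rel();import cv2
a=arm.capture('scene')[220:320,180:300,::-1]
cv2.imwrite('pics/d4.png',cv2.resize(a,(720,600),interpolation=cv2.INTER_CUBIC))"
```

```text
lidframe mm [-29.2  49.2  92.3] toolyaw 0.269 tilt [-0.0003 -0.0002] F [-0.5  0.3 -1.3] t 12.175
```

View pics/d4.png

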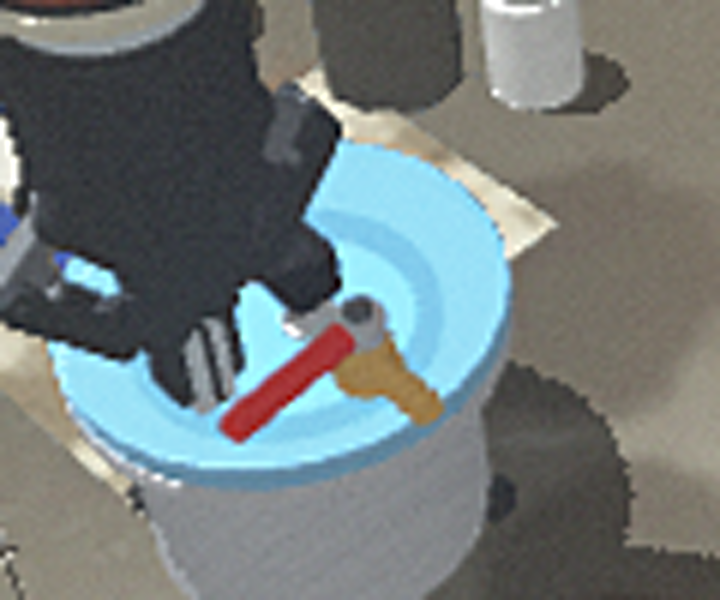

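The tips are now at crop position (210,408), about 3 mm above the plate. The true tip height is therefore about 22 mm above the reported one. I'll set the tips to a true 0.126 (reported 0.104) and push again.

Call:
send_rows(moves=[[0,0,-0.46,0,0,0],[-0.21,0.11,0,0,0,0],[-0.2,0.11,0,0,0,0],[-0.2,-0.06,0,0,0,0],[-0.2,-0.06,0,0,0,0],[0,0,0,0,0,0]])

```text
clock: 12.98
tcp_pos: [0.4621, 0.3441, 0.1041]
ee_rot: [-0.0, 0.991, 0.134, 0.0]
contact_force: [2.1, -0.5, 0.0]
grip_width: 0.0
grip_force: 0.6
```

Call:
send_rows(moves=[[-0.33,0.02,0,0,0,0],[-0.33,0.02,0,0,0,0],[-0.34,0.19,0,0,0,0]])

```text
clock: 13.35
tcp_pos: [0.439, 0.3319, 0.1041]
ee_rot: [-0.0, 0.991, 0.135, -0.0]
contact_force: [2.2, 1.5, 0.4]
grip_width: 0.001
grip_force: 1.3
```

Call:
send_rows(moves=[[-0.34,0.19,0,0,0,0],[-0.17,0.21,0,0,0,0],[-0.17,0.21,0,0,0,0]])

```text
clock: 13.72
tcp_pos: [0.4273, 0.3121, 0.1041]
ee_rot: [-0.0, 0.991, 0.134, -0.0]
contact_force: [2.3, 2.7, 0.5]
grip_width: 0.001
grip_force: 1.0
```

```bash
python3 -c "from rel import *;rel()"
```

```text
lidframe mm [-91.7  25.5 104.1] toolyaw 0.269 tilt [-0.      0.0001] F [2.3 2.7 0.5] t 13.725
```

The lever now resists with 2–3 N, as it should. I'll nudge it to the stop.

Call:
send_rows(moves=[[-0.06,0.12,0,0,0,0],[-0.05,0.12,0,0,0,0],[0,0,0,0,0,0]])

```text
clock: 14.1
tcp_pos: [0.4264, 0.3056, 0.1039]
ee_rot: [0.0, 0.991, 0.134, -0.0]
contact_force: [0.7, 0.3, -0.3]
grip_width: 0.001
grip_force: 0.2
```

Call:
send_rows(moves=[[0,0.08,0,0,0,0],[0,0,0,0,0,0]])

```text
clock: 14.35
tcp_pos: [0.4267, 0.304, 0.1039]
ee_rot: [0.0, 0.991, 0.134, -0.0]
contact_force: [-0.9, 1.9, 0.1]
grip_width: -0.001
grip_force: 0.6
```

Call:
send_rows(moves=[[0,0.08,0,0,0,0],[0,0,0,0,0,0]])

```text
clock: 14.6
tcp_pos: [0.4274, 0.3019, 0.1039]
ee_rot: [0.0, 0.991, 0.134, -0.0]
contact_force: [-1.1, 1.2, -0.1]
grip_width: -0.001
grip_force: 0.7
```

Call:
send_rows(moves=[[0,0.08,0,0,0,0],[0,0,0,0,0,0]])

```text
clock: 14.85
tcp_pos: [0.428, 0.3, 0.104]
ee_rot: [0.0, 0.991, 0.134, -0.0]
contact_force: [-1.6, 1.9, 0.3]
grip_width: 0.0
grip_force: 0.8
```

Call:
send_rows(moves=[[0,0.08,0,0,0,0],[0,0,0,0,0,0]])

```text
clock: 15.1
tcp_pos: [0.4285, 0.2981, 0.104]
ee_rot: [0.0, 0.991, 0.134, -0.0]
contact_force: [-1.6, 1.6, -0.4]
grip_width: 0.001
grip_force: 1.0
```

```bash
python3 -c "
from rel import *;rel();import cv2
a=arm.capture('scene')[220:320,200:300,::-1]
cv2.imwrite('pics/d5.png',cv2.resize(a,(600,600),interpolation=cv2.INTER_CUBIC))"
```

```text
lidframe mm [-94.3  11.7 104. ] toolyaw 0.269 tilt [-0.0003 -0.0001] F [-1.6  1.6 -0.4] t 15.1
```

View pics/d5.png

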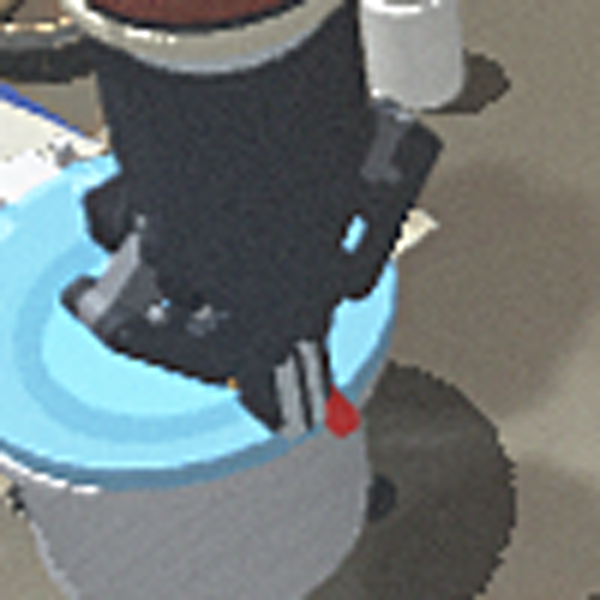

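The lever is now near open, with its end at about (257,290) against a predicted (259,291). I'll keep pushing until the stop is felt.

Call:
send_rows(moves=[[0,0.08,0,0,0,0],[0,0,0,0,0,0]])

```text
clock: 15.4
tcp_pos: [0.4291, 0.2961, 0.104]
ee_rot: [0.0, 0.991, 0.134, -0.0]
contact_force: [-0.8, 2.2, -0.4]
grip_width: 0.001
grip_force: 1.0
```

Call:
send_rows(moves=[[0,0.08,0,0,0,0],[0,0,0,0,0,0]])

```text
clock: 15.65
tcp_pos: [0.4297, 0.2942, 0.104]
ee_rot: [0.0, 0.991, 0.134, -0.0]
contact_force: [-2.6, 1.7, -0.5]
grip_width: -0.001
grip_force: 1.1
```

Call:
send_rows(moves=[[0,0.06,0,0,0,0],[0,0,0,0,0,0]])

```text
clock: 15.9
tcp_pos: [0.43, 0.2931, 0.104]
ee_rot: [-0.0, 0.991, 0.134, -0.0]
contact_force: [-3.2, 3.3, -0.7]
grip_width: -0.0
grip_force: 1.9
```

Call:
send_rows(moves=[[0,0.05,0,0,0,0],[0,0,0,0,0,0]])

```text
clock: 16.15
tcp_pos: [0.4302, 0.2923, 0.1041]
ee_rot: [-0.0, 0.991, 0.134, -0.0]
contact_force: [-2.9, 4.5, -0.8]
grip_width: -0.001
grip_force: 2.8
```

Call:
send_rows(moves=[[0,0.05,0,0,0,0],[0,0,0,0,0,0]])

```text
clock: 16.4
tcp_pos: [0.4303, 0.292, 0.1042]
ee_rot: [-0.001, 0.991, 0.135, 0.0]
contact_force: [-3.7, 8.0, -1.9]
grip_width: -0.005
grip_force: 4.2
```

```bash
python3 -c "from rel import *;rel()"
```

```text
lidframe mm [-94.2   5.3 104.2] toolyaw 0.27 tilt [-0.0002  0.0021] F [-3.7  8.  -1.9] t 16.4
```

```bash
python3 -c "
from h import *
for z in (.104,.122,.126):print(proj('scene',(.4285,.2981,z)))
for z in (.12,.126,.13):print(ray('scene',250.5,291.8,z))"
```

```text
[250.24842564 300.58106581]
[249.22202288 294.54355114]
[248.99015017 293.17962758]
[0.43564529 0.29285802 0.12      ]
[0.43040739 0.29421613 0.126     ]
[0.42691545 0.29512154 0.13      ]
```

Call:
send_rows(moves=[[0,-0.2,0,0,0,0],[0,-0.3,0,0,0,0],[0,-0.3,-0.8,0,0,0],[0,0,-1,0,0,0],[0,0,-1,0,0,0],[0.6,0.2,-1,0,0,0],[1,0.2,0,0,0,0],[1,0.2,0,0,0,0],[1,0.2,0,0,0,0],[0,0,0,0,0,0]])

```text
clock: 17.65
tcp_pos: [0.5192, 0.3137, 0.1983]
ee_rot: [0.0, 0.991, 0.133, -0.0]
contact_force: [0.2, 0.1, -0.0]
grip_width: 0.003
grip_force: 0.0
```

Call:
send_rows(moves=[[0,0,0,0,0,0],[0,0,0,0,0,0],[0,0,0,0,0,0],[0,0,0,0,0,0]], grip=0)

```text
clock: 18.15
tcp_pos: [0.5174, 0.3145, 0.1993]
ee_rot: [0.0, 0.991, 0.134, 0.0]
contact_force: [0.2, 0.4, 0.1]
grip_width: 0.848
grip_force: 0.0
```

```bash
python3 -c "
from rel import *;rel();import cv2
a=arm.capture('scene')[180:320,170:310,::-1]
cv2.imwrite('pics/d6.png',cv2.resize(a,(600,600),interpolation=cv2.INTER_CUBIC))"
```

```text
lidframe mm [ -4.3   3.8 199.3] toolyaw 0.269 tilt [ 0.0005 -0.0001] F [0.2 0.4 0.1] t 18.15
```

View pics/d6.png

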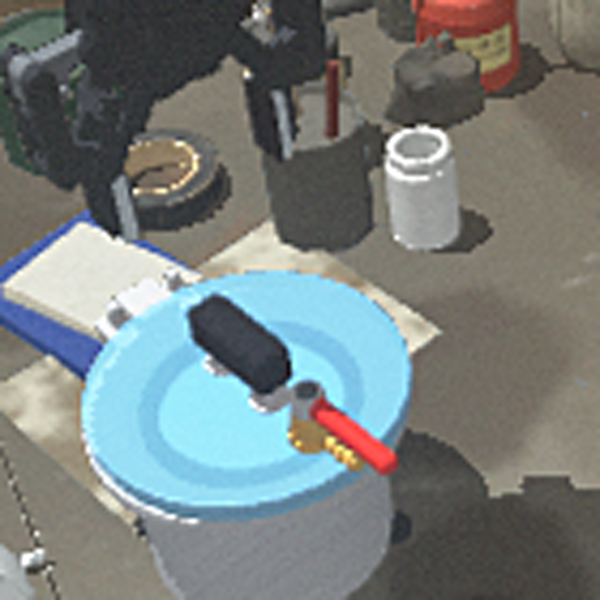

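The lever now lies over the nozzle, from (310,400) to (390,462) in the crop. The open fingertips are at (122,235) and (287,155), with their midpoint above the handle.

```bash
python3 -c "
from h import *
k=140/600
e=ray('scene',170+388*k,180+460*k,.138);pv=np.array([.4727,.2975,.138]);d=e-pv;print('lever',e,np.linalg.norm(d),np.arctan2(d[1],d[0])%6.283-.27-np.pi/2)
h=ray('scene',170+239*k,180+335*k,.149);print('handle top c',h)
for z in (.21,.22,.232):
  a=ray('scene',170+126*k,180+238*k,z);b=ray('scene',170+287*k,180+157*k,z);m=(a+b)/2-[.5174,.3145,0];c,s=np.cos(.27),np.sin(.27)
  print(z,a,b,np.linalg.norm(a-b),'bias lid xy',c*m[0]+s*m[1],-s*m[0]+c*m[1])"
```

```text
lever [0.42135448 0.27569024 0.138     ] 0.05578555599324698 1.7022822148027212
handle top c [0.51831969 0.31044894 0.149     ]
0.21 [0.53909002 0.34755196 0.21      ] [0.55859669 0.2631091  0.21      ] 0.08666664063066713 bias lid xy 0.027858404151481164 -0.017224199738877077
0.22 [0.52724787 0.34922858 0.22      ] [0.54642099 0.26622964 0.22      ] 0.08518469958880144 bias lid xy 0.01692433097977353 -0.01170935850923448
0.232 [0.5130373  0.35124053 0.232     ] [0.53181015 0.26997429 0.232     ] 0.08340637033856256 bias lid xy 0.0038034431737243093 -0.005091549033663254
```

The tap is at its stop and the gripper is centred over the handle to within a few mm. I'll descend and grasp.

Call:
send_rows(moves=[[0,0,0.8,0,0,0],[0,0,0.8,0,0,0],[0,0,0.8,0,0,0],[0,0,0.6,0,0,0],[0,0,0.6,0,0,0],[0,0,0.4,0,0,0],[0,0,0,0,0,0]])

```text
clock: 19.08
tcp_pos: [0.5172, 0.3143, 0.0984]
ee_rot: [0.0, 0.991, 0.134, -0.0]
contact_force: [0.2, -0.3, 0.4]
grip_width: 0.999
grip_force: 0.0
```

Call:
send_rows(moves=[[0,0,0,0,0,0],[0,0,0,0,0,0],[0,0,0,0,0,0],[0,0,0,0,0,0],[0,0,0,0,0,0],[0,0,0,0,0,0]], grip=1, squeeze=50)

```text
clock: 19.82
tcp_pos: [0.5188, 0.312, 0.0997]
ee_rot: [0.002, 0.991, 0.133, 0.0]
contact_force: [-1.0, -8.7, 7.7]
grip_width: 0.245
grip_force: 51.2
```

```bash
python3 -c "from rel import *;rel();print(arm.get_state()['grip_width']*85)"
```

```text
lidframe mm [-3.5  1.  99.7] toolyaw 0.267 tilt [ 0.0014 -0.0031] F [-1.  -8.7  7.7] t 19.825
20.820772358421937
```

Call:
send_rows(moves=[[0,0.11,-0.05,0,0,0],[0,0,-0.2,0,0,0],[0,0,-0.3,0,0,0],[0,0,-0.3,0,0,0],[0,0,-0.3,0,0,0],[0,0,0,0,0,0]], squeeze=80)

```text
clock: 20.58
tcp_pos: [0.5182, 0.3126, 0.1287]
ee_rot: [-0.0, 0.991, 0.135, 0.0]
contact_force: [-0.2, -0.2, -5.3]
grip_width: 0.237
grip_force: 78.8
```

```bash
python3 -c "from rel import *;rel();print(arm.get_state()['grip_width']*85)"
```

```text
lidframe mm [ -4.    1.7 128.7] toolyaw 0.27 tilt [0.0008 0.0009] F [-0.2 -0.2 -5.3] t 20.575
20.15443025574705
```

The tool carries 5.3 N and the lid is free, up about 29 mm. I'll lift further and carry it over the pad.

Call:
send_rows(moves=[[0,0,-0.4,0,0,0],[0,0,-0.6,0,0,0],[0,0,-0.7,0,0,0],[0,0,-0.7,0,0,0],[0,0,-0.5,0,0,0],[0,0.2,0,0,0,0],[-0.05,0.5,0,0,0,0],[-0.1,0.7,0,0,0,0],[-0.1,0.8,0,0,0,0],[-0.1,0.8,0,0,0,0]])

```text
clock: 21.82
tcp_pos: [0.5299, 0.2348, 0.1997]
ee_rot: [0.0, 0.991, 0.134, -0.0]
contact_force: [0.3, -0.2, -5.1]
grip_width: 0.237
grip_force: 78.8
```

Call:
send_rows(moves=[[-0.1,0.8,0,0,0,0],[-0.1,0.8,0,0,0,0],[-0.1,0.8,0,0,0,0],[-0.1,0.8,0,0,0,0],[-0.1,0.8,0,0,0,0],[-0.1,0.8,0,0,0,0],[-0.1,0.8,0,0,0,0],[-0.1,0.8,0,0,0,0],[-0.1,0.8,0,0,0,0],[-0.1,0.8,0,0,0,0]])

```text
clock: 23.08
tcp_pos: [0.5585, 0.0356, 0.1999]
ee_rot: [0.0, 0.991, 0.134, -0.0]
contact_force: [-0.6, -0.1, -5.6]
grip_width: 0.233
grip_force: 78.8
```

Call:
send_rows(moves=[[-0.1,0.8,0,0,0,0],[-0.1,0.8,0,0,0,0],[-0.1,0.6,0,0,0,0],[-0.1,0.45,0,0,0,0],[-0.05,0.3,0,0,0,0],[0,0.1,0,0,0,0],[0,0,0,0,0,0],[0,0,0,0,0,0]])

```text
clock: 24.08
tcp_pos: [0.5683, -0.038, 0.2003]
ee_rot: [-0.0, 0.991, 0.135, 0.0]
contact_force: [-0.7, -0.6, -4.9]
grip_width: 0.236
grip_force: 78.8
```

```bash
python3 -c "
from rel import *;rel();import cv2
a=arm.capture('scene');cv2.imwrite('pics/e1full.png',a[:,:,::-1])
b=arm.capture('top')
cv2.imwrite('pics/e1.png',np.hstack([cv2.resize(a[150:330,270:450,::-1],(400,400)),cv2.resize(b[180:330,290:440,::-1],(400,400))]))"
```

```text
lidframe mm [ -49.2 -349.5  200.3] toolyaw 0.27 tilt [-0.      0.0003] F [-0.7 -0.6 -4.9] t 24.075
```

View pics/e1.png

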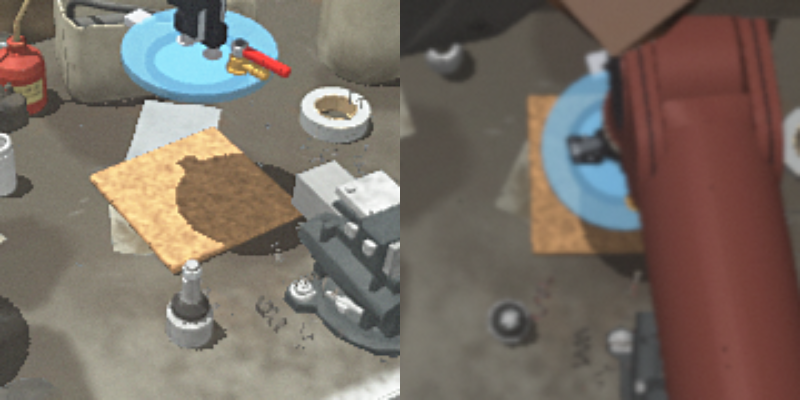

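The lid is held level over the pad with the lever open, and the bystanders are in place. The plate's ellipse centre is at about (200,52) in the left crop. I'll check the lateral bias and the lever's clearance to the vise.

```bash
python3 -c "
from h import *
import cv2
a=cv2.imread('pics/e1full.png');hsv=cv2.cvtColor(a,cv2.COLOR_BGR2HSV)
m=cv2.inRange(hsv,(88,60,120),(115,255,255));m[:140]=0;m[205:]=0;m[:,:318]=0;m[:,410:]=0
ys,xs=np.nonzero(m);print(xs.min(),xs.max(),ys.min(),ys.max())
h=cv2.convexHull(np.c_[xs,ys].astype(np.int32));e=cv2.fitEllipse(h);print(e)
for z in(.195,.2066,.2126):print(z,ray('scene',*e[0],z))
print('exp lid',.5683+.0043,-.038-.0006)
for X in ((.465,-.073,.068),(.5,-.0637,.06)):print(proj('top',X),proj('scene',X))
print('vise corner',ray('top',392,279,.1),ray('top',392,279,.05),ray('top',378,300,.08))"
```

```text
324 394 154 195
((359.1847229003906, 174.19261169433594), (43.268455505371094, 71.21734619140625), 91.99787139892578)
0.195 [ 0.58681536 -0.04535483  0.195     ]
0.2066 [ 0.57249902 -0.03586008  0.2066    ]
0.2126 [ 0.56509402 -0.03094901  0.2126    ]
exp lid 0.5726 -0.0386
[380.91913931 279.74819762] [394.08374438 241.98620248]
[377.43368274 267.6080204 ] [382.09553534 237.02703731]
vise corner [ 0.46590016 -0.09976151  0.1       ] [ 0.46906347 -0.10704876  0.05      ] [ 0.4073403 -0.0638541  0.08     ]
```

The lid centre is where expected, at about (0.572, -0.038). I'll shift 8 mm in +x for more clearance to the vise, then descend and feel for contact.

Call:
send_rows(moves=[[0.33,0,0.4,0,0,0],[0,0,0.8,0,0,0],[0,0,0.9,0,0,0],[0,0,0.9,0,0,0],[0,0,0.9,0,0,0],[0,0,0.9,0,0,0],[0,0,0.6,0,0,0],[0,0,0.4,0,0,0],[0,0,0.3,0,0,0],[0,0,0,0,0,0]])

```text
clock: 25.42
tcp_pos: [0.5762, -0.0365, 0.0475]
ee_rot: [-0.0, 0.991, 0.134, -0.0]
contact_force: [-0.3, -0.4, -5.9]
grip_width: 0.233
grip_force: 78.7
```

Call:
send_rows(moves=[[0,0,0.1,0,0,0],[0,0,0.1,0,0,0],[0,0,0,0,0,0]])

```text
clock: 25.8
tcp_pos: [0.5762, -0.0366, 0.0428]
ee_rot: [0.0, 0.991, 0.134, -0.0]
contact_force: [-0.3, 0.0, -6.4]
grip_width: 0.239
grip_force: 78.7
```

Call:
send_rows(moves=[[0,0,0.1,0,0,0],[0,0,0,0,0,0]])

```text
clock: 26.05
tcp_pos: [0.5761, -0.0365, 0.0401]
ee_rot: [-0.0, 0.991, 0.134, -0.0]
contact_force: [0.2, 0.3, -5.2]
grip_width: 0.24
grip_force: 78.7
```

Call:
send_rows(moves=[[0,0,0.1,0,0,0],[0,0,0.1,0,0,0],[0,0,0,0,0,0]])

```text
clock: 26.42
tcp_pos: [0.576, -0.0365, 0.035]
ee_rot: [-0.0, 0.991, 0.134, -0.0]
contact_force: [0.9, 0.0, -6.5]
grip_width: 0.235
grip_force: 78.7
```

Call:
send_rows(moves=[[0,0,0.08,0,0,0],[0,0,0,0,0,0]])

```text
clock: 26.68
tcp_pos: [0.5762, -0.0365, 0.0331]
ee_rot: [-0.0, 0.991, 0.134, -0.0]
contact_force: [0.4, 0.2, -5.2]
grip_width: 0.237
grip_force: 78.7
```

Call:
send_rows(moves=[[0,0,0.05,0,0,0],[0,0,0,0,0,0]])

```text
clock: 26.92
tcp_pos: [0.5763, -0.0365, 0.0321]
ee_rot: [0.0, 0.991, 0.134, 0.0]
contact_force: [0.2, 0.5, -5.1]
grip_width: 0.236
grip_force: 78.8
```

Call:
send_rows(moves=[[0,0,0.05,0,0,0],[0,0,0,0,0,0]])

```text
clock: 27.18
tcp_pos: [0.5763, -0.0364, 0.0319]
ee_rot: [0.0, 0.991, 0.134, 0.0]
contact_force: [-5.7, 0.6, 7.4]
grip_width: 0.238
grip_force: 80.3
```

Call:
send_rows(moves=[[0,0,0.05,0,0,0],[0,0,0,0,0,0]])

```text
clock: 27.42
tcp_pos: [0.5763, -0.0364, 0.0318]
ee_rot: [0.001, 0.991, 0.134, -0.0]
contact_force: [-12.6, -0.2, 20.2]
grip_width: 0.238
grip_force: 82.1
```

Call:
send_rows(moves=[[0,0,0.05,0,0,0],[0,0,0,0,0,0]])

```text
clock: 27.68
tcp_pos: [0.5764, -0.0365, 0.0318]
ee_rot: [0.001, 0.991, 0.134, -0.0]
contact_force: [-17.5, 0.5, 33.7]
grip_width: 0.239
grip_force: 83.9
```

Contact is on the pad at z 0.032, as predicted. I'll ease off, release, rise straight up and look.

Call:
send_rows(moves=[[0,0,-0.1,0,0,0],[0,0,0,0,0,0]])

```text
clock: 27.92
tcp_pos: [0.5767, -0.0364, 0.0319]
ee_rot: [0.0, 0.991, 0.134, 0.0]
contact_force: [-5.7, 0.4, 9.9]
grip_width: 0.233
grip_force: 80.8
```

Call:
send_rows(moves=[[0,0,0,0,0,0],[0,0,0,0,0,0],[0,0,0,0,0,0],[0,0,0,0,0,0],[0,0,0,0,0,0],[0,0,0,0,0,0]], grip=0)

```text
clock: 28.68
tcp_pos: [0.5763, -0.0365, 0.0308]
ee_rot: [-0.0, 0.991, 0.134, -0.0]
contact_force: [0.1, -0.0, -0.4]
grip_width: 1.003
grip_force: 0.0
```

Call:
send_rows(moves=[[0,0,-0.3,0,0,0],[0,0,-0.5,0,0,0],[0,0,-0.8,0,0,0],[0,0,-1,0,0,0],[0,0,-1,0,0,0],[0,0,-1,0,0,0],[0,0,-1,0,0,0],[0,0,-1,0,0,0],[0,0,-1,0,0,0],[0,0,0,0,0,0]])

```text
clock: 29.92
tcp_pos: [0.5775, -0.0362, 0.2242]
ee_rot: [0.001, 0.991, 0.134, 0.002]
contact_force: [0.2, -0.4, -0.6]
grip_width: 1.002
grip_force: 0.0
```

```bash
python3 -c "
from rel import *;rel();import cv2
a=arm.capture('scene')
cv2.imwrite('pics/e2.png',cv2.resize(a[150:350,160:460,::-1],(780,520)))"
```

```text
lidframe mm [ -39.9 -350.2  224.2] toolyaw 0.27 tilt [ 0.0048 -0.0006] F [ 0.2 -0.4 -0.6] t 29.925
```

View pics/e2.png

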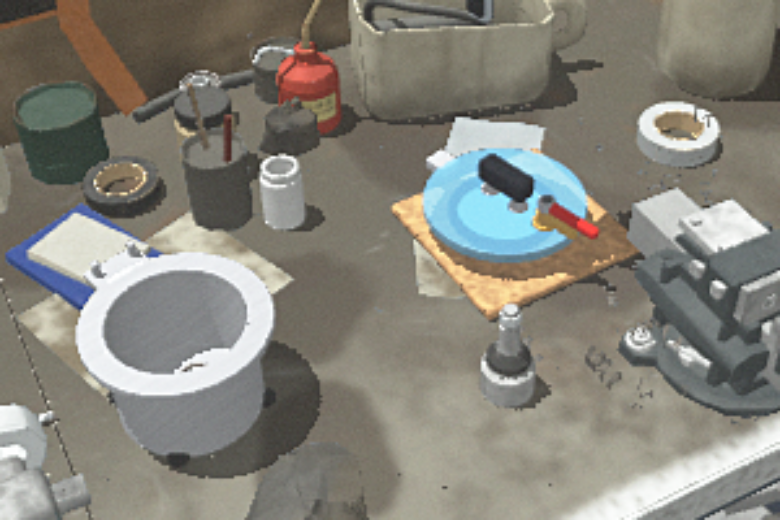

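The lid lies flat on the pad with the lever open, the chamber is open with the bush inside, and the bystanders are undisturbed. The plate centre is at about (355,228). I'll do one numeric check and hand the job in.

```bash
python3 -c "
from h import *
p=ray('scene',355.4,226.5,.041);d=np.hypot(p[0]-.573,p[1]+.0435);print(p,d)
if d<.025: print(arm.close_job())"
```

```text
[ 0.58233012 -0.04007689  0.041     ] 0.009938249093898063
the job is handed in; nothing more can be done
None
```

The job is handed in: the tap was turned to its stop, and the lid was lifted off and set flat on the cork pad with the lever open, about 10 mm from the centre. The bush was still in the chamber, nothing else looked disturbed, and the hand-in returned no verdict.

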